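# Roll the rolling pin into its cradle and slide it home

### The job

Put the rolling pin away in its wooden cradle without grasping or lifting it: with your fingertips, roll it along the worktop, up the two sloping lead-ins and over the lips, until its white barrel drops into the V-notches of both blocks. Then push it endways along the notches so that its handle goes through the round hole in the end board, until the barrel meets the board; let go and leave it lying there. Leave the mug, jam jar, salt shaker, tin and egg box where they stand.

Things in the scene. Friction and masses are not known exactly. Their poses are not given: they have to be found in the camera images.
- rolling_pin: rolling pin on the worktop: white marble-effect barrel 50 mm thick, 240 mm long, and at each end a fixed dark wooden handle 55 mm long, 22 mm thick, round-ended; 350 mm over all. About 0.7 kg, slippery (friction 0.35), rolls freely as one piece. Origin on its axis, half-way along, 25 mm above the worktop at the start. Its y axis runs along the pin (both ends are alike); x and z turn as it rolls.
- cradle: brown wooden rolling-pin cradle, fixed: two V-blocks and an end board, joined by stretchers lower than the lips. Origin at worktop level straight below the axis of the seated pin; x points the way the pin is rolled in (away from the robot), y along the seated pin towards the end board, z up. Fully home, the barrel touches the board and the middle of the pin is at y = +10 mm, z = 33 mm.
- cradle_v_outer (a point): on the axis of the seated pin (33 mm up) over the V-block far from the end board, at cradle y = -98 mm. Both blocks are 24 mm wide; in cradle x a slope leads from the worktop at -72 mm to the lip, 13 mm high at -20 mm (the pin's axis crosses it 38 mm up), then down into the V, deepest at +5 mm, and at 45 degrees up to a back stop 29 mm high at +33 mm; the back ends at +40 mm.
- cradle_v_inner (a point): the same point over the V-block nearer the end board, at cradle y = +18 mm. For the pin to lie on both blocks with its handle clear of the end board while it is rolled in, its middle must be between cradle y = -90 and -50 mm; it starts within that.
- cradle_hole (a point): centre of the round through hole, 34 mm wide, on the inner face of the end board, at cradle y = +130 mm, 33 mm up. The upright end board is 16 mm thick (y = 130 to 146 mm), 78 mm wide (x = -39 to +39 mm) and 67 mm high.
- mug_blue: blue and white mug, 78 mm across and 92 mm high, at the left; origin at the centre of its underside. A bystander.
- jam_jar: jam jar, 68 mm across and 84 mm high, at the right; origin at the centre of its underside. A bystander.
- salt_shaker: salt shaker with grey cap, 44 mm across and 90 mm high, right of the cradle at the back; origin at the centre of its underside. A bystander.
- tin: green food tin, 75 mm across and 58 mm high, at the right; origin at the centre of its underside. A bystander.
- egg_box: grey egg box, 106 x 156 x 72 mm, near the front at the right; origin at the centre of its underside. A bystander.

How it is judged:
On the way, in this order (a step that is already met when the one before it is completed fails the run):
1. the pin is rolled by its side, not dragged or carried: on the way to the cradle it turns over by more than a quarter turn (angle between rolling_pin's own z axis and vertical above 1.7 rad and x of rolling_pin in the frame of cradle below -0.01 m and height (world z) of rolling_pin below 0.045 m), for 0.05 s.
2. the barrel lies in the V-notches of both blocks, square to them, not yet pushed home (x of rolling_pin in the frame of cradle between -0.006 and 0.006 m and z of rolling_pin in the frame of cradle between 0.029 and 0.0365 m and angle between the y axis of rolling_pin and the y axis of cradle, either way round below 0.05 rad and y of rolling_pin in the frame of cradle below -0.02 m), for 0.3 s.
At the end, for the whole second after the job is handed in: the pin rests in the V-notches of both blocks (axis within 6 mm of the seat sideways and 4 mm in height, square to the blocks within 0.05 rad), one handle through the hole and the barrel within 7 mm of the end board, at rest (x of rolling_pin in the frame of cradle between -0.006 and 0.006 m and z of rolling_pin in the frame of cradle between 0.029 and 0.0365 m and angle between the y axis of rolling_pin and the y axis of cradle, either way round below 0.05 rad and y of rolling_pin in the frame of cradle between 0.003 and 0.016 m and linear speed of rolling_pin below 0.02 m/s and angular speed of rolling_pin below 0.3 rad/s); the robot touches nothing.
It fails at once if the pin is lifted clear (its middle more than 55 mm above the worktop; crossing the lips takes 38 mm) (height (world z) of rolling_pin above 0.055 m).
It fails at once if the pin is tipped up (its axis more than 15 degrees from level) (angle between rolling_pin's own y axis and vertical below 1.309 rad or angle between rolling_pin's own y axis and vertical above 1.833 rad).
It fails at once if the mug, jam jar, salt shaker, tin or egg box is moved by more than 20 mm (distance of any of mug_blue, jam_jar, salt_shaker, tin, egg_box from where it was at the start of the episode above 0.02 m).
It also fails if it takes over 61 s, if anything falls off the work surface, if the arm or the gripper's body presses on something with over 40 N, if the wrist force passes 120 N, or if a joint passes its speed limit or range.

### The arm

A 6-joint arm with a two-finger parallel gripper is mounted at the origin on a cart in front of the work surface, level with it; the furniture and walls round the work are solid. World frame = base frame: x ahead of the robot, y to its left, z up, the work surface at z = 0. Lengths are in m, angles in rad, forces in N, time in s.
With the tool pointing down it reaches from about 0.4 to 0.825 m from the base axis. Payload 7 kg.
Tool frame: the origin (TCP) lies midway between the tips of the shut fingers; the grasp point (between the pads) lies 19 mm behind it; z points along the fingers, y is the line along which they close (so a half turn about z gives the same grasp; the last joint's range is limited). The gripper opens to 85 mm and grips with 20 to 120 N. Pads are 22 mm wide; open, the fingers measure 114 mm over their backs; the gripper's body (76 mm by 85 mm) begins 54 mm behind the grasp point. The pads swing forward as they close: fully open they stand 13 mm farther back than shut.
Start: joints at [1.439, 0.359, 0.012, 0, -1.224, -0.288], TCP at [0.275, 0.616, 0.231] pointing down, gripper open.
Joint ranges: [-3.07, 3.07], [-1.43, 2.12], [-1.02, 1.25], [-3.03, 1.67], [-3.05, -0], [-3.03, 3.03]. Speed limits (rad/s): [2.39, 2.39, 3.01, 3.14, 3.14, 3.14].

### API

Orientations are given as a rotation vector (axis times angle).
In Python, from station import env gives the robot as it stands. The module is installed in compiled form; this text tells all that it offers.
- The arm moves only by the tool apply_moves, never from a script. Its argument "moves" is a list that holds one entry, the list of rows, each a list of 7 numbers: the finger opening in m, from 0 to 0.0854, then the shift along the tool's x, y, z in m, then the turn, a rotation vector about the tool's x, y, z in rad. In form: [[[hand, tx, ty, tz, rx, ry, rz], ...]]. A call has 1 to 12 rows; each row is the pose to reach, as a shift and turn from the pose commanded when the call began, along the tool's axes at that moment; what a row does not reach only later rows make up. A row lasts 1/10 s, in which the tool goes at most 50 mm and 8.59 degrees, less where a joint would pass 70% of its speed; a pose out of reach is approached as far as the arm can. A call with a gripper value outside its range is refused whole. The fingers move at their own pace and stop on an object; "squeeze" is the grip in N (left out, the last holds). Time passes only in rows, so rows that repeat a pose let the fingers close. It gives the time, the measured TCP pose, the force, the opening and the grip force at its end, in the units of the state.
- env.get_state(): the state, without advancing time (a new reading comes with each control period).
- env.camera(name): name is "side" or "top" or "wrist"; returns a dict with "color" (420x560x3 uint8, red, green, blue), "fx", "fy", "cx", "cy" (pixels), "eye" and "orientation" of the camera in the world. Camera axes: x right, y down, z forward; pixel columns grow to the right and rows downward; lengths in m; the calibration is good to about 2 mm. The wrist camera is an equidistant fisheye: a pixel r from the principal point sees the ray r / f radians off the axis. A picture is of the moment at which its call begins. There is no depth.
- env.hand_in(): hands the job in; it is judged then, once.
The state is a dict: "t": time; "joint_positions": joint angles; "qd": joint speeds; "effort": joint torques, N m; "tool_pos": TCP position; "tool_rot": TCP orientation; "contact_force": force on the tool from outside, world axes, zero at the start; "ft_torque": the same for the moment, N m; "grip_width": finger opening in m; "grip_force": force on a finger pad.
Only numpy, scipy, OpenCV 4.12 (cv2) and the standard library are available. Lean on these libraries where they do the work, as an engineer would, in place of code of your own. Each camera call takes 0.05 s, during which the arm holds its last target. There are 200 camera calls.

## Working session

There is one attempt and no reset: what is moved stays moved. The work goes in short steps, Python scripts to look and compute and a tool call to move; the robot and the scene stay as the last step left them, time stands still between calls to the robot, and variables do not carry over. Pictures are saved under pics/ and viewed, at most 10 in all, crops included, and the job is handed in when it is done.

Besides the shell and the picture viewer there is one more tool, called after "Emit:" by a JSON object that holds its "api" and its "payload", one argument or row to a line. apply_moves: Moves the arm, as the interface text tells. Its arguments: {"type":"object","properties":{"moves":{"type":"array"},"squeeze":{"type":"number"}},"required":["moves"]}

```bash
mkdir -p pics; cat > h.py <<'E'
import numpy as np, cv2
from scipy.spatial.transform import Rotation as R
from station import env
def Rm(o):
    o=np.array(o,float)
    if o.shape==(3,3): return o
    return R.from_rotvec(o).as_matrix() if o.size==3 else R.from_quat(o).as_matrix()
def snap(n,f): 
    c=env.camera(n); cv2.imwrite('pics/'+f,c['color'][...,::-1]); return c
def px2w(c,u,v,z):
    d=Rm(c['orientation'])@np.array([(u-c['cx'])/c['fx'],(v-c['cy'])/c['fy'],1]); e=np.array(c['eye'])
    return e+d*(z-e[2])/d[2]
def w2px(c,p):
    q=Rm(c['orientation']).T@(np.array(p)-c['eye']); return q[0]/q[2]*c['fx']+c['cx'],q[1]/q[2]*c['fy']+c['cy']
E
python3 - <<'E'
from h import *
import pickle
for n in('top','side'):
    c=snap(n,n+'0.png'); pickle.dump(c,open(n+'.pkl','wb')); print(n,c['fx'],c['fy'],c['cx'],c['cy'],c['eye'],c['orientation'])
s=env.get_state();print(s['t'],s['tool_pos'],s['tool_rot'],s['contact_force'],s['grip_width'])
print(Rm(s['tool_rot']).round(3))
E
```

```text
top 423.94075931894093 423.94075931894093 278.5497909340973 214.96699727249322 [ 0.04749627 -0.20809089  1.51587346] [-2.37821502  1.54159384 -0.28472893]
side 433.57985741444304 433.57985741444304 274.66624992802736 209.131898605336 [0.34004081 1.1143626  0.85894636] [-0.27973298  2.6778904  -1.41465426]
0.1 [0.27497868 0.61599199 0.23045171] [ 3.07118700e+00 -6.54396956e-01 -2.35947075e-04] [-0.88474766 -0.3372858  -0.30899808] 0.0854286457768561
[[ 0.913 -0.408 -0.   ]
 [-0.408 -0.913 -0.001]
 [ 0.     0.001 -1.   ]]
```

View pics/top0.png

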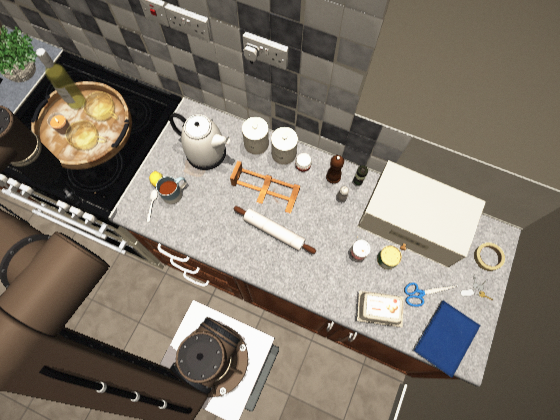

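View pics/side0.png

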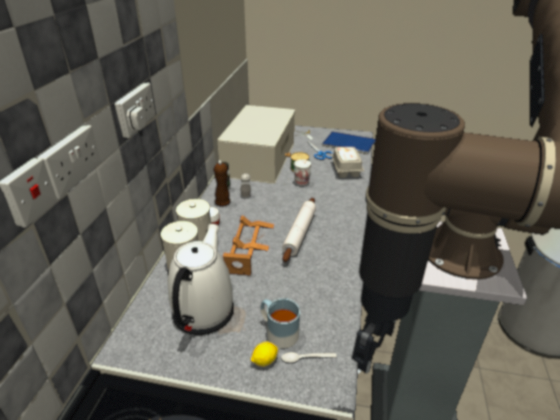

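The top view shows the end board at about (235,174), the cradle spanning (232..300, 165..208), and the pin running from (237,209) to (313,250). I'll enlarge that area.

```bash
python3 - <<'E'
from h import *
im=cv2.imread('pics/top0.png')[150:265,220:330]
cv2.imwrite('pics/crop0.png',cv2.resize(im[:85+30,:],None,fx=5.2,fy=5.2,interpolation=cv2.INTER_CUBIC))
E
```

```text
(no output)
```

View pics/crop0.png

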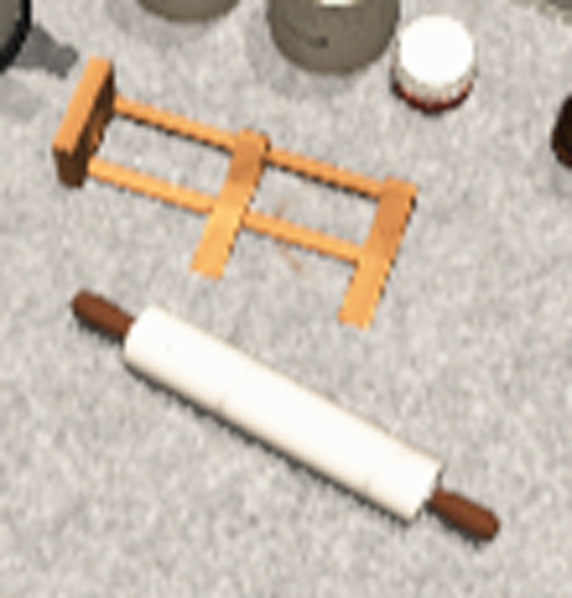

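```bash
cat > m0.py <<'E'
from h import *
import pickle
from scipy.optimize import least_squares
c=pickle.load(open('top.pkl','rb'))
P=lambda u,v:(u/5.2+219.6,v/5.2+149.6)
obs=[((190,268),(-.072,.030,0)),((222,278),(-.072,.006,0)),((338,320),(-.072,-.086,0)),((370,328),(-.072,-.110,0)),
((387,180),(.04,-.086,.029)),((416,188),(.04,-.110,.029)),((237,130),(.04,.030,.029)),((270,140),(.04,.006,.029)),
((92,57),(.039,.146,.067)),((114,66),(.039,.130,.067)),((54,148),(-.039,.146,.067)),((75,153),(-.039,.130,.067))]
def T(q,p): 
    a=q[2]; return np.array([q[0]+np.cos(a)*p[0]-np.sin(a)*p[1],q[1]+np.sin(a)*p[0]+np.cos(a)*p[1],p[2]])
f=lambda q:np.ravel([np.subtract(w2px(c,T(q,p)),P(*o)) for o,p in obs])
r=least_squares(f,[.6,0,0]);print('cradle',r.x.round(4));print(r.fun.reshape(-1,2).round(1).tolist())
for n,(u,v) in dict(bl=(136.5,334),br=(426,492.5),hl=(74,301),hr=(497,531)).items(): print(n,px2w(c,*P(u,v),.025).round(4))
a=r.x[2]
L=px2w(c,*P(136.5,334),.025);Rr=px2w(c,*P(426,492.5),.025);d=L-Rr;m=(L+Rr)/2
print('len',np.hypot(d[0],d[1]),'yaw',np.arctan2(-d[0],d[1]),'mid',m)
w=m[:2]-r.x[:2];print('mid in cradle',np.cos(a)*w[0]+np.sin(a)*w[1],-np.sin(a)*w[0]+np.cos(a)*w[1])
E
python3 m0.py
```

```text
cradle [0.6517 0.0869 0.0757]
[[-0.0, 0.9], [-0.3, 0.9], [-0.1, 0.4], [-0.3, 0.9], [0.3, -1.0], [0.6, -0.6], [0.8, -0.6], [0.3, -0.6], [-0.0, -0.0], [-0.4, -0.5], [-0.4, -0.1], [-0.5, 0.2]]
bl [0.5098 0.1209 0.025 ]
br [ 0.4857 -0.1161  0.025 ]
hl [0.5143 0.1733 0.025 ]
hr [ 0.4803 -0.1723  0.025 ]
len 0.23825541276823442 yaw -0.10109767473065213 mid [0.49774919 0.00241694 0.025     ]
mid in cradle -0.1599524067568457 -0.07263544189416826
```

```bash
cat >> h.py <<'E'
C=np.array([.6517,.0869]);A=.0757
def cw(x,y): return C+[np.cos(A)*x-np.sin(A)*y,np.sin(A)*x+np.cos(A)*y]
def rel(*targets):
    s=env.get_state();R0=Rm(s['tool_rot']);p0=np.array(s['tool_pos']);print('t',s['t'],'p',p0.round(4),'yaw',np.arctan2(R0[1,0],R0[0,0]).round(4),'F',np.round(s['contact_force'],1))
    for x,y,z,a in targets:
        Rt=np.array([[np.cos(a),np.sin(a),0],[np.sin(a),-np.cos(a),0],[0,0,-1]])
        print((R0.T@(np.array([x,y,z])-p0)).round(4).tolist(),R.from_matrix(R0.T@Rt).as_rotvec().round(4).tolist())
E
python3 - <<'E'
from h import *
import pickle
c=pickle.load(open('top.pkl','rb'))
for n,u,v,z in(('shaker cap',343,188,.09),('shaker base',342,200,0),('pepper',335,178,0),('jar top',361,246,.084),('mug',168,187,.092)): 
    w=px2w(c,u,v,z);d=w[:2]-C;print(n,w.round(3),'cradle',np.round([np.cos(A)*d[0]+np.sin(A)*d[1],-np.sin(A)*d[0]+np.cos(A)*d[1]],3))
a=-.101;m=np.array([.4977,.0024])-.066*np.array([np.cos(a),np.sin(a)])
rel((.40,.3,.2,a),(*m,.15,a),(*m,.01,a))
E
```

```text
shaker cap [ 0.727 -0.175  0.09 ] cradle [ 0.056 -0.267]
shaker base [ 0.721 -0.188  0.   ] cradle [ 0.049 -0.279]
pepper [ 0.798 -0.129  0.   ] cradle [ 0.129 -0.226]
jar top [ 0.548 -0.313  0.084] cradle [-0.133 -0.391]
mug [0.467 0.412 0.092] cradle [-0.16   0.338]
t 0.1 p [0.275  0.616  0.2305] yaw -0.4199 F [-0.9 -0.3 -0.3]
[0.243, 0.2375, 0.0308] [0.0015, 0.0001, -0.3189]
[0.3908, 0.4901, 0.0812] [0.0015, 0.0001, -0.3189]
[0.3908, 0.4899, 0.2212] [0.0015, 0.0001, -0.3189]
```

Emit:
{"api": "apply_moves", "payload": {
  "moves": [
    [[0.085, 0.13, 0.12, 0, 0, 0, -0.15], [0.085, 0.24, 0.237, 0.02, 0, 0, -0.319], [0.085, 0.24, 0.237, 0.02, 0, 0, -0.319], [0.085, 0.24, 0.237, 0.02, 0, 0, -0.319], [0.085, 0.24, 0.237, 0.03, 0, 0, -0.319], [0.085, 0.24, 0.237, 0.03, 0, 0, -0.319], [0.085, 0.391, 0.49, 0.08, 0, 0, -0.319], [0.085, 0.391, 0.49, 0.08, 0, 0, -0.319], [0.085, 0.391, 0.49, 0.08, 0, 0, -0.319], [0.085, 0.391, 0.49, 0.08, 0, 0, -0.319], [0.085, 0.391, 0.49, 0.08, 0, 0, -0.319], [0.085, 0.391, 0.49, 0.08, 0, 0, -0.319]]
  ]
}}

```text
t: 1.3
tool_pos: [0.4268, 0.0437, 0.1573]
tool_rot: [-3.137, 0.157, -0.001]
contact_force: [2.1, -0.4, -0.2]
grip_width: 0.085
grip_force: 0.0
```

```bash
python3 - <<'E'
from h import *
a=-.101;m=np.array([.4977,.0024])-.066*np.array([np.cos(a),np.sin(a)])
rel((*m,.01,a))
E
```

```text
t 1.3 p [0.4268 0.0437 0.1573] yaw -0.1001 F [ 2.1 -0.4 -0.2]
[0.0086, 0.034, 0.1472] [-0.0004, -0.0005, 0.0009]
```

Emit:
{"api": "apply_moves", "payload": {
  "moves": [
    [[0.085, 0, 0, 0, 0, 0, 0], [0.085, 0, 0, 0, 0, 0, 0]]
  ]
}}

```text
t: 1.5
tool_pos: [0.427, 0.0441, 0.1572]
tool_rot: [3.137, -0.164, -0.001]
contact_force: [0.7, 0.1, 0.6]
grip_width: 0.0853
grip_force: 0.0
```

```bash
python3 - <<'E'
from h import *
a=-.101;m=np.array([.4977,.0024])-.066*np.array([np.cos(a),np.sin(a)])
rel((*m,.01,a))
E
```

```text
t 1.5 p [0.427  0.0441 0.1572] yaw -0.1043 F [0.7 0.1 0.6]
[0.0087, 0.0343, 0.1472] [0.0003, 0.0004, -0.0033]
```

Emit:
{"api": "apply_moves", "payload": {
  "moves": [
    [[0.085, 0.008, 0.034, 0.04, 0, 0, 0], [0.085, 0.008, 0.034, 0.08, 0, 0, 0], [0.085, 0.008, 0.034, 0.115, 0, 0, 0], [0.085, 0.008, 0.034, 0.135, 0, 0, 0], [0.085, 0.008, 0.034, 0.147, 0, 0, 0], [0.085, 0.008, 0.034, 0.147, 0, 0, 0]]
  ]
}}

```text
t: 2.1
tool_pos: [0.4309, 0.0118, 0.009]
tool_rot: [3.136, -0.155, -0.005]
contact_force: [-0.5, -0.5, 0.3]
grip_width: 0.085
grip_force: 0.0
```

```bash
python3 - <<'E'
from h import *
import pickle
c=snap('wrist','w1.png');pickle.dump(c,open('w1.pkl','wb'));rel((.4,0,.01,-.1))
E
```

```text
t 2.15 p [0.4315 0.0119 0.01  ] yaw -0.0988 F [0.9 0.9 1.6]
[-0.0302, 0.015, 0.0] [0.001, 0.0014, 0.0012]
```

View pics/w1.png

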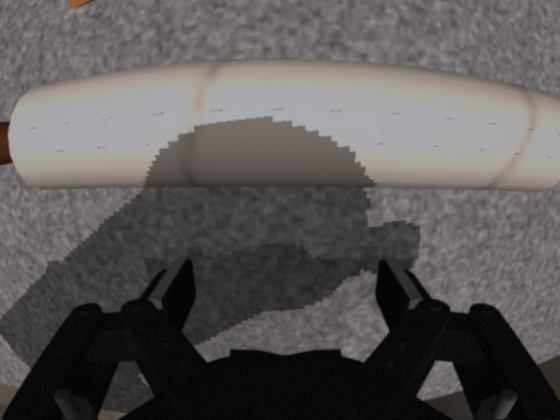

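The wrist view shows the barrel lying parallel to the finger pair, with its rear edge at row 187 and its ends at columns 10 and about 565. It is centred, so I'll plan the roll.

```bash
python3 - <<'E'
from h import *
L=[]
for xc,f in((-.160,0),(-.140,.2),(-.12,.5),(-.10,.8),(-.085,1)):
    yc=-.073-.006*f; a=-.101+.1767*f
    p=cw(xc,yc)-.036*np.array([np.cos(a),np.sin(a)]); L.append((*p,.01,a))
rel(*L)
E
```

```text
t 2.15 p [0.4315 0.0119 0.01  ] yaw -0.0988 F [0.9 0.9 1.6]
[0.0308, 0.0032, -0.0001] [0.001, 0.0014, 0.0022]
[0.0507, 0.0022, -0.0001] [0.001, 0.0014, -0.0331]
[0.0708, 0.0024, -0.0001] [0.0009, 0.0014, -0.0862]
[0.0911, 0.0026, -0.0002] [0.0009, 0.0014, -0.1392]
[0.1062, 0.0025, -0.0002] [0.0009, 0.0015, -0.1745]
```

Emit:
{"api": "apply_moves", "payload": {
  "moves": [
    [[0.085, 0.01, 0.001, 0, 0, 0, 0], [0.085, 0.018, 0.002, 0, 0, 0, 0], [0.085, 0.024, 0.003, 0, 0, 0, 0], [0.085, 0.029, 0.003, 0, 0, 0, 0], [0.085, 0.034, 0.003, 0, 0, 0, -0.004], [0.085, 0.039, 0.003, 0, 0, 0, -0.012], [0.085, 0.044, 0.003, 0, 0, 0, -0.021], [0.085, 0.049, 0.002, 0, 0, 0, -0.031], [0.085, 0.054, 0.002, 0, 0, 0, -0.042], [0.085, 0.059, 0.002, 0, 0, 0, -0.055], [0.085, 0.064, 0.002, 0, 0, 0, -0.068], [0.085, 0.069, 0.002, 0, 0, 0, -0.081]]
  ]
}}

```text
t: 3.35
tool_pos: [0.5005, 0.0019, 0.0104]
tool_rot: [3.141, -0.029, -0.0]
contact_force: [0.5, 0.1, -0.2]
grip_width: 0.0848
grip_force: 0.1
```

```bash
python3 - <<'E'
from h import *
c=snap('wrist','w2.png');rel((.4,0,.01,-.1))
E
```

```text
t 3.4 p [0.5015 0.0021 0.0105] yaw -0.0177 F [ 0.7  0.1 -0.1]
[-0.1014, 0.0038, 0.0004] [-0.0001, -0.0007, 0.0823]
```

View pics/w2.png

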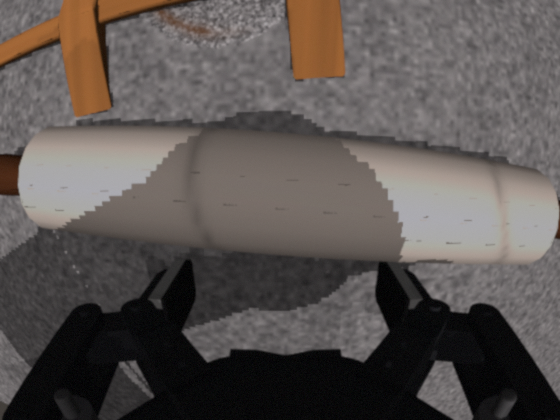

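The right finger (390,265) touches the barrel, but the left end has rolled ahead, so the pin has hardly yawed. I'll let it settle and measure. Then I'll straddle it diagonally with open fingers and turn it square with a couple.

Emit:
{"api": "apply_moves", "payload": {
  "moves": [
    [[0.085, 0, 0, 0, 0, 0, 0], [0.085, 0, 0, 0, 0, 0, 0], [0.085, 0, 0, 0, 0, 0, 0], [0.085, 0, 0, 0, 0, 0, 0], [0.085, 0, 0, 0, 0, 0, 0], [0.085, 0, 0, 0, 0, 0, 0], [0.085, 0, 0, 0, 0, 0, 0], [0.085, 0, 0, 0, 0, 0, 0], [0.085, 0, 0, 0, 0, 0, 0], [0.085, 0, 0, 0, 0, 0, 0]]
  ]
}}

```text
t: 4.4
tool_pos: [0.5001, 0.0019, 0.0104]
tool_rot: [3.141, -0.031, -0.0]
contact_force: [0.1, 0.4, 0.6]
grip_width: 0.085
grip_force: 0.0
```

```bash
cat >> h.py <<'E'
def ray(c,u,v):
    a=(u-c['cx'])/c['fx'];b=(v-c['cy'])/c['fy'];r=np.hypot(a,b);s=np.sin(r)/r if r>1e-9 else 1
    return Rm(c['orientation'])@np.array([a*s,b*s,np.cos(r)])
def fw(c,u,v,z):
    d=ray(c,u,v);e=np.array(c['eye']);return e+d*(z-e[2])/d[2]
def incr(p):
    d=np.array(p[:2])-C;return np.array([np.cos(A)*d[0]+np.sin(A)*d[1],-np.sin(A)*d[0]+np.cos(A)*d[1]])
def pin(c,tl,bl,tr,br,z=.025):
    L,Rr=[(lambda d:np.array(c['eye'])+d*(z-c['eye'][2])/d[2])(ray(c,*t)+ray(c,*b)) for t,b in((tl,bl),(tr,br))]
    d=L-Rr;m=(L+Rr)/2;y=np.arctan2(-d[0],d[1]);print('len',np.hypot(*d[:2]).round(4),'yaw',y.round(4),'mid',m.round(4),'cradle',incr(m).round(4),(y-A).round(4))
E
python3 - <<'E'
from h import *
import pickle
c=snap('wrist','w3.png');pickle.dump(c,open('w3.pkl','wb'));print(c['eye'],c['fx'],c['cx'],c['cy'])
pin(pickle.load(open('w1.pkl','rb')),(25,90),(25,185),(550,90),(550,188))
# barrel column extents
g=c['color'].astype(int).min(2)
E
```

```text
[0.57194592 0.00126152 0.15363165] 325.19226210127806 285.02536153561874 206.184492116209
len 0.264 yaw -0.1001 mid [0.4997 0.0036 0.025 ] cradle [-0.1579 -0.0715] -0.1758
```

View pics/w3.png

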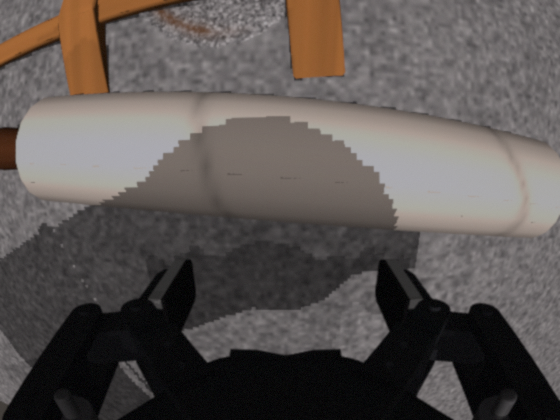

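```bash
python3 - <<'E'
from h import *
import pickle
c=pickle.load(open('w3.pkl','rb'))
pin(c,(35,100),(32,196),(552,148),(548,235))
c1=pickle.load(open('w1.pkl','rb'))
pin(c,(100,95),(100,203),(480,129),(480,232)) # axis direction check
rel((.4,0,.01,-.1));print(env.get_state()['joint_positions'])
E
```

```text
len 0.2679 yaw -0.102 mid [ 0.5526 -0.0058  0.025 ] cradle [-0.1059 -0.0849] -0.1777
len 0.1739 yaw -0.101 mid [ 0.5529 -0.0019  0.025 ] cradle [-0.1052 -0.0811] -0.1767
t 4.45 p [0.5001 0.002  0.0104] yaw -0.0198 F [-0.6  0.1 -0.2]
[-0.1001, 0.004, 0.0004] [-0.0, -0.0, 0.0802]
[ 3.97530689e-01  3.38842309e-01 -6.31540973e-01 -1.78182689e-05
 -6.00406086e-01  1.15351212e+00]
```

```bash
python3 - <<'E'
from h import *
rel((.5,.002,.11,-.02),(.553,-.003,.11,-1.45),(.553,-.003,.013,-1.45),(.553,-.003,.013,-.78))
E
```

```text
t 4.45 p [0.5001 0.002  0.0104] yaw -0.0198 F [-0.6  0.1 -0.2]
[-0.0001, -0.0, -0.0996] [-0.0, -0.0, 0.0002]
[0.053, 0.0039, -0.0996] [-0.0, 0.0, 1.4302]
[0.053, 0.0039, -0.0026] [-0.0, 0.0, 1.4302]
[0.053, 0.0039, -0.0026] [-0.0, 0.0, 0.7602]
```

Emit:
{"api": "apply_moves", "payload": {
  "moves": [
    [[0.085, 0, 0, -0.05, 0, 0, 0], [0.085, 0, 0, -0.1, 0, 0, 0.1], [0.085, 0.053, 0.004, -0.1, 0, 0, 1.43], [0.085, 0.053, 0.004, -0.1, 0, 0, 1.43], [0.085, 0.053, 0.004, -0.1, 0, 0, 1.43], [0.085, 0.053, 0.004, -0.1, 0, 0, 1.43], [0.085, 0.053, 0.004, -0.1, 0, 0, 1.43], [0.085, 0.053, 0.004, -0.1, 0, 0, 1.43], [0.085, 0.053, 0.004, -0.1, 0, 0, 1.43], [0.085, 0.053, 0.004, -0.1, 0, 0, 1.43], [0.085, 0.053, 0.004, -0.1, 0, 0, 1.43], [0.085, 0.053, 0.004, -0.1, 0, 0, 1.43]]
  ]
}}

```text
t: 5.65
tool_pos: [0.5529, -0.0031, 0.1103]
tool_rot: [2.35, -2.085, -0.0]
contact_force: [-0.3, -0.3, -0.3]
grip_width: 0.0847
grip_force: 0.0
```

Emit:
{"api": "apply_moves", "payload": {
  "moves": [
    [[0.085, 0, 0, 0, 0, 0, 0], [0.085, 0, 0, 0, 0, 0, 0]]
  ]
}}

```text
t: 5.85
tool_pos: [0.553, -0.0031, 0.1104]
tool_rot: [2.355, -2.08, -0.0]
contact_force: [0.1, -0.1, 0.5]
grip_width: 0.0848
grip_force: 0.0
```

```bash
python3 - <<'E'
from h import *
import pickle
c=snap('wrist','w4.png');pickle.dump(c,open('w4.pkl','wb'));rel((.553,-.003,.013,-1.45))
E
```

```text
t 5.9 p [ 0.553  -0.0031  0.1104] yaw -1.4475 F [ 0.6 -0.7 -0.1]
[-0.0001, -0.0, 0.0974] [0.0, -0.0, 0.0025]
```

View pics/w4.png

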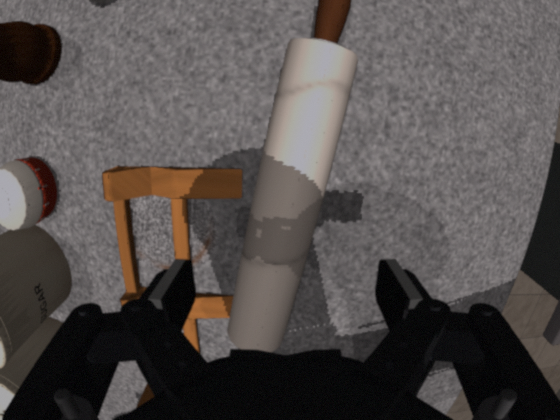

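```bash
python3 - <<'E'
from h import *
import pickle
c=pickle.load(open('w4.pkl','rb'))
P=lambda d,z=.025:np.array(c['eye'])+d*(z-c['eye'][2])/d[2]
for l,r in(((276,100),(346,100)),((265,160),(334,160)),((249,240),(308,240)),((237,305),(296,305))):
    p=P(ray(c,*l)+ray(c,*r));print(p.round(4),incr(p).round(4))
# far barrel end top corners
for q in((290,42),(354,52)): print('end',incr(fw(c,*q,.03)).round(4))
for q,k in(((243,168),'outer -86'),((243,197),'outer -110'),((237,294),'inner')): print(k,incr(fw(c,*q,0.)).round(4))
E
```

```text
[ 0.5443 -0.0852  0.025 ] [-0.1201 -0.1635]
[ 0.5467 -0.0419  0.025 ] [-0.1144 -0.1205]
[0.5542 0.0208 0.025 ] [-0.1022 -0.0586]
[0.5573 0.0813 0.025 ] [-0.0945  0.0016]
end [-0.1035 -0.2028]
end [-0.1475 -0.1993]
outer -86 [-0.0713 -0.1082]
outer -110 [-0.0718 -0.0843]
inner [-0.0663  0.0079]
```

Emit:
{"api": "apply_moves", "payload": {
  "moves": [
    [[0.085, 0, -0.001, 0.04, 0, 0, 0], [0.085, 0, -0.001, 0.075, 0, 0, 0], [0.085, 0, -0.001, 0.097, 0, 0, 0], [0.085, 0, -0.001, 0.097, 0, 0, -0.1], [0.085, 0, -0.001, 0.097, 0, 0, -0.2], [0.085, 0, -0.001, 0.097, 0, 0, -0.3], [0.085, 0, -0.001, 0.097, 0, 0, -0.38], [0.085, 0, -0.001, 0.097, 0, 0, -0.43], [0.085, 0, -0.001, 0.097, 0, 0, -0.46], [0.085, 0, -0.001, 0.097, 0, 0, -0.49], [0.085, 0, -0.001, 0.097, 0, 0, -0.515], [0.085, 0, -0.001, 0.097, 0, 0, -0.54]]
  ]
}}

```text
t: 7.1
tool_pos: [0.554, -0.003, 0.0134]
tool_rot: [-2.823, 1.378, 0.0]
contact_force: [-1.0, -0.1, 0.3]
grip_width: 0.0848
grip_force: 1.5
```

Emit:
{"api": "apply_moves", "payload": {
  "moves": [
    [[0.085, 0, 0, 0, 0, 0, -0.025], [0.085, 0, 0, 0, 0, 0, -0.045], [0.085, 0, 0, 0, 0, 0, -0.065], [0.085, 0, 0, 0, 0, 0, -0.085], [0.085, 0, 0, 0, 0, 0, -0.1], [0.085, 0, 0, 0, 0, 0, -0.115], [0.085, 0, 0, 0, 0, 0, -0.13], [0.085, 0, 0, 0, 0, 0, -0.13], [0.085, 0, 0, 0, 0, 0, -0.13]]
  ]
}}

```text
t: 8.0
tool_pos: [0.554, -0.0029, 0.0134]
tool_rot: [2.906, -1.194, -0.0]
contact_force: [0.2, -0.2, -0.4]
grip_width: 0.0853
grip_force: 1.0
```

```bash
python3 - <<'E'
from h import *
import pickle
c=snap('wrist','w5.png');pickle.dump(c,open('w5.pkl','wb'));rel((.553,-.003,.013,-1.3));print(env.get_state()['ft_torque'])
E
```

```text
t 8.05 p [ 0.554  -0.003   0.0134] yaw -0.7799 F [0.7 0.4 0.4]
[-0.0007, 0.0008, 0.0004] [-0.0, -0.0, 0.5201]
[ 0.03234931  0.01132061 -0.06807162]
```

View pics/w5.png

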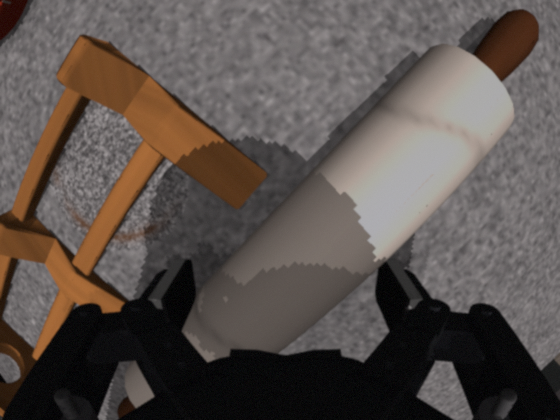

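```bash
cat >> h.py <<'E'
def cyl(c,E1,E2,z=.025):
    n=[]
    for E in(E1,E2):
        M=np.array([ray(c,*q) for q in E]);v=np.linalg.svd(M)[2][2];n.append(v if v[2]*1>0 else -v)
    d=np.cross(n[0],n[1]);d/=np.linalg.norm(d);d*=np.sign(d[1]);y=np.arctan2(-d[0],d[1])
    # axis point at height z on bisecting plane
    b=n[0]-n[1] if abs(np.dot(n[0],n[1]))<0 else None
    m1=ray(c,*E1[len(E1)//2]);m2=ray(c,*E2[len(E2)//2]);p=np.array(c['eye'])+(m1+m2)*(z-c['eye'][2])/(m1+m2)[2]
    print('yaw',y.round(4),'rel',(y-A).round(4),'tilt',np.arcsin(d[2]).round(3),'axis pt cradle',incr(p).round(4))
E
python3 - <<'E'
from h import *
import pickle
cyl(pickle.load(open('w5.pkl','rb')),[(432,48),(325,165),(268,220),(205,290)],[(510,122),(430,208),(382,258)])
cyl(pickle.load(open('w4.pkl','rb')),[(276,100),(265,160),(249,240),(237,305)],[(346,100),(334,160),(308,240),(296,305)])
cyl(pickle.load(open('w3.pkl','rb')),[(100,95),(280,95),(480,129)],[(100,203),(280,221),(480,232)])
c=pickle.load(open('w5.pkl','rb'))
for q in((58,80),(112,116)):print(incr(fw(c,*q,.029)).round(4))
for q in((267,175),(240,208)):print(incr(fw(c,*q,0)).round(4))
E
```

```text
yaw 0.0639 rel -0.0118 tilt -0.041 axis pt cradle [-0.1063 -0.1219]
yaw -0.084 rel -0.1597 tilt -0.025 axis pt cradle [-0.1022 -0.0586]
yaw -0.1062 rel -0.1819 tilt 0.018 axis pt cradle [-0.1041 -0.0754]
[ 0.0359 -0.0847]
[-0.0002 -0.0893]
[-0.0708 -0.1071]
[-0.0714 -0.0852]
```

Emit:
{"api": "apply_moves", "payload": {
  "moves": [
    [[0.085, 0, 0, 0, 0, 0, 0.1], [0.085, 0, 0, 0, 0, 0, 0.25], [0.085, 0, 0, 0, 0, 0, 0.4], [0.085, 0, 0, 0, 0, 0, 0.5], [0.085, 0, 0, 0, 0, 0, 0.5], [0.085, 0, 0, -0.045, 0, 0, 0.5], [0.085, 0, 0, -0.09, 0, 0, 0.5], [0.085, 0, 0, -0.09, 0, 0, 0.5], [0.085, 0, 0, -0.09, 0, 0, 0.5]]
  ]
}}

```text
t: 8.95
tool_pos: [0.5547, -0.0027, 0.1048]
tool_rot: [-2.52, 1.871, -0.003]
contact_force: [0.4, -0.5, -0.6]
grip_width: 0.0851
grip_force: 0.0
```

```bash
python3 - <<'E'
from h import *
rel((*cw(-.165,-.073),.103,A),(*cw(-.165,-.073),.012,A))
E
```

```text
t 8.95 p [ 0.5547 -0.0027  0.1048] yaw -1.2771 F [ 0.4 -0.5 -0.6]
[-0.0221, 0.0581, 0.0016] [-0.0028, -0.0019, -1.3528]
[-0.022, 0.0584, 0.0926] [-0.0028, -0.0019, -1.3528]
```

Emit:
{"api": "apply_moves", "payload": {
  "moves": [
    [[0.085, -0.022, 0.058, 0, 0, 0, -1.353], [0.085, -0.022, 0.058, 0, 0, 0, -1.353], [0.085, -0.022, 0.058, 0, 0, 0, -1.353], [0.085, -0.022, 0.058, 0, 0, 0, -1.353], [0.085, -0.022, 0.058, 0, 0, 0, -1.353], [0.085, -0.022, 0.058, 0, 0, 0, -1.353], [0.085, -0.022, 0.058, 0, 0, 0, -1.353], [0.085, -0.022, 0.058, 0, 0, 0, -1.353], [0.085, -0.022, 0.058, 0, 0, 0, -1.353], [0.085, -0.022, 0.058, 0, 0, 0, -1.353], [0.085, -0.022, 0.058, 0, 0, 0, -1.353], [0.085, -0.022, 0.058, 0, 0, 0, -1.353]]
  ]
}}

```text
t: 10.15
tool_pos: [0.4918, 0.0014, 0.1029]
tool_rot: [3.139, 0.11, -0.001]
contact_force: [0.4, -0.4, 1.0]
grip_width: 0.085
grip_force: 0.0
```

```bash
python3 - <<'E'
from h import *
rel((*cw(-.165,-.073),.012,A))
E
```

```text
t 10.15 p [0.4918 0.0014 0.1029] yaw 0.0703 F [ 0.4 -0.4  1. ]
[0.001, -0.0002, 0.0909] [0.0003, 0.0009, -0.0054]
```

Emit:
{"api": "apply_moves", "payload": {
  "moves": [
    [[0.085, 0, 0, 0.045, 0, 0, -0.005], [0.085, 0, 0, 0.08, 0, 0, -0.005], [0.085, 0, 0, 0.091, 0, 0, -0.005], [0.085, 0.005, 0, 0.091, 0, 0, -0.005], [0.085, 0.01, 0, 0.091, 0, 0, -0.005], [0.085, 0.014, 0, 0.091, 0, 0, -0.005], [0.085, 0.018, 0, 0.091, 0, 0, -0.005], [0.085, 0.022, 0, 0.091, 0, 0, -0.005], [0.085, 0.026, 0, 0.091, 0, 0, -0.005], [0.085, 0.03, 0, 0.091, 0, 0, -0.005], [0.085, 0.034, 0, 0.091, 0, 0, -0.005], [0.085, 0.038, 0, 0.091, 0, 0, -0.005]]
  ]
}}

```text
t: 11.35
tool_pos: [0.5304, 0.0043, 0.0124]
tool_rot: [-3.139, -0.123, 0.0]
contact_force: [-0.1, 0.7, 0.4]
grip_width: 0.0853
grip_force: 0.1
```

Emit:
{"api": "apply_moves", "payload": {
  "moves": [
    [[0.085, 0.004, 0, 0, 0, 0, 0], [0.085, 0.008, 0, 0, 0, 0, 0], [0.085, 0.012, 0, 0, 0, 0, 0], [0.085, 0.016, 0, 0, 0, 0, 0], [0.085, 0.02, 0, 0, 0, 0, 0], [0.085, 0.024, 0, 0, 0, 0, 0], [0.085, 0.028, 0, 0, 0, 0, 0], [0.085, 0.032, 0, 0, 0, 0, 0], [0.085, 0.036, 0, 0, 0, 0, 0], [0.085, 0.036, 0, 0, 0, 0, 0], [0.085, 0.036, 0, 0, 0, 0, 0]]
  ]
}}

```text
t: 12.45
tool_pos: [0.5667, 0.0073, 0.0124]
tool_rot: [-3.139, -0.123, -0.002]
contact_force: [-0.9, 0.2, 0.4]
grip_width: 0.0851
grip_force: 0.3
```

```bash
python3 - <<'E'
from h import *
import pickle
c=snap('wrist','w6.png');pickle.dump(c,open('w6.pkl','wb'));rel((*cw(-.048,-.073),.012,A))
E
```

```text
t 12.5 p [0.5666 0.0073 0.0124] yaw 0.0784 F [-1.   0.7  0.3]
[0.0429, 0.0002, 0.0004] [-0.0003, -0.0011, 0.0027]
```

View pics/w6.png

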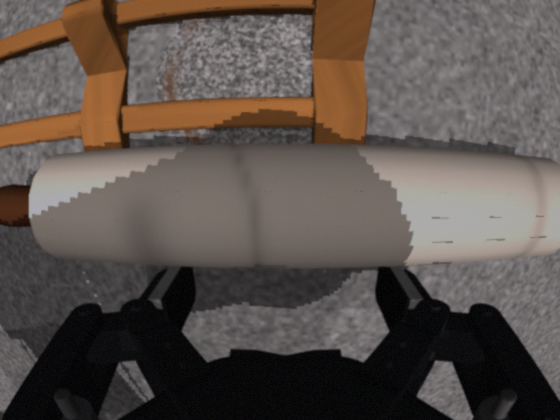

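The barrel rests square against both fingers (edge at row 265) and is on the lead-ins. I'll continue over the lip.

Emit:
{"api": "apply_moves", "payload": {
  "moves": [
    [[0.085, 0.004, 0, 0, 0, 0, 0.002], [0.085, 0.008, 0, 0, 0, 0, 0.002], [0.085, 0.012, 0, 0, 0, 0, 0.002], [0.085, 0.016, 0, 0, 0, 0, 0.002], [0.085, 0.02, 0, 0, 0, 0, 0.002], [0.085, 0.024, 0, 0, 0, 0, 0.002], [0.085, 0.028, 0, 0, 0, 0, 0.002], [0.085, 0.031, 0, 0, 0, 0, 0.002], [0.085, 0.034, 0, 0, 0, 0, 0.002], [0.085, 0.037, 0, 0, 0, 0, 0.002], [0.085, 0.04, 0, 0, 0, 0, 0.002], [0.085, 0.043, 0, 0, 0, 0, 0.002]]
  ]
}}

```text
t: 13.7
tool_pos: [0.6099, 0.0107, 0.0126]
tool_rot: [-3.139, -0.12, -0.002]
contact_force: [-0.1, 0.3, -0.1]
grip_width: 0.085
grip_force: 0.0
```

Emit:
{"api": "apply_moves", "payload": {
  "moves": [
    [[0.085, 0.002, 0, 0, 0, 0, 0], [0.085, 0.002, 0, 0, 0, 0, 0], [0.085, 0.002, 0, 0, 0, 0, 0], [0.085, 0.002, 0, 0, 0, 0, 0], [0.085, 0.002, 0, 0, 0, 0, 0], [0.085, 0.002, 0, 0, 0, 0, 0]]
  ]
}}

```text
t: 14.3
tool_pos: [0.6108, 0.0106, 0.0124]
tool_rot: [-3.139, -0.12, -0.0]
contact_force: [0.1, 0.3, -0.3]
grip_width: 0.085
grip_force: 0.0
```

```bash
python3 - <<'E'
from h import *
import pickle
c=snap('wrist','w7.png');pickle.dump(c,open('w7.pkl','wb'));rel((*cw(-.12,-.10),.05,A))
E
```

```text
t 14.35 p [0.6108 0.0106 0.0124] yaw 0.0762 F [-0.4  0.4 -0.3]
[-0.0734, 0.0269, -0.0376] [0.0, -0.0, 0.0005]
```

View pics/w7.png

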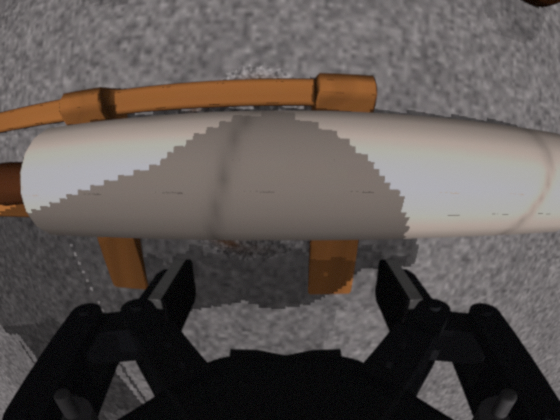

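It dropped into the notches, clear of the fingers (edge at row 238, pads at 265). That was my last picture, so I'll work numerically from here.

```bash
python3 - <<'E'
from h import *
import pickle
c=pickle.load(open('w7.pkl','rb'))
cyl(c,[(80,119),(280,109),(480,122)],[(80,235),(280,240),(480,236)],.033)
for q in((22,180),(28,200)): print('left barrel end y ~',incr(fw(c,*q,.04)).round(4))
print(incr(fw(c,375,75,.029)).round(4),'expect .04,-.110')
rel((*cw(-.10,-.073),.012,A),(*cw(-.10,-.073),.14,A),(*cw(-.005,-.29),.14,A),(*cw(-.10,-.29),.14,A))
# top-view: handle tip along the axis line (dark brown vs granite)
c=env.camera('top');pts=np.arange(-.32,-.17,.006);
for y in pts:
    u,v=w2px(c,[*cw(0,y),.033]);print(round(y,3),c['color'][int(round(v)),int(round(u))].tolist(),end=' ')
E
```

```text
yaw 0.0658 rel -0.0099 tilt 0.023 axis pt cradle [ 0.0014 -0.0701]
left barrel end y ~ [0.0035 0.0512]
left barrel end y ~ [-0.0063  0.0492]
[ 0.0411 -0.1072] expect .04,-.110
t 14.35 p [0.6108 0.0106 0.0124] yaw 0.0762 F [-0.4  0.4 -0.3]
[-0.0534, -0.0, 0.0004] [0.0, -0.0, 0.0005]
[-0.0534, -0.0, -0.1276] [0.0, -0.0, 0.0005]
[0.0415, 0.217, -0.1276] [0.0, -0.0, 0.0005]
[-0.0535, 0.217, -0.1276] [0.0, -0.0, 0.0005]
-0.32 [201, 195, 186] -0.314 [198, 192, 185] -0.308 [221, 215, 207] -0.302 [207, 200, 191] -0.296 [214, 208, 201] -0.29 [212, 206, 198] -0.284 [188, 182, 173] -0.278 [218, 212, 204] -0.272 [202, 197, 190] -0.266 [220, 214, 206] -0.26 [199, 190, 184] -0.254 [110, 63, 39] -0.248 [130, 73, 46] -0.242 [117, 66, 40] -0.236 [128, 75, 45] -0.23 [117, 65, 41] -0.224 [127, 71, 44] -0.218 [112, 62, 38] -0.212 [124, 76, 55] -0.206 [199, 187, 177] -0.2 [252, 252, 251] -0.194 [252, 252, 250] -0.188 [252, 252, 251] -0.182 [252, 252, 250] -0.176 [246, 245, 239]
```

Emit:
{"api": "apply_moves", "payload": {
  "moves": [
    [[0.085, -0.02, 0, 0, 0, 0, 0], [0.04, -0.053, 0, -0.02, 0, 0, 0], [0, -0.053, 0, -0.07, 0, 0, 0], [0, -0.053, 0, -0.12, 0, 0, 0], [0, -0.053, 0.03, -0.128, 0, 0, 0], [0, -0.053, 0.217, -0.128, 0, 0, 0], [0, -0.053, 0.217, -0.128, 0, 0, 0], [0, -0.053, 0.217, -0.128, 0, 0, 0], [0, -0.053, 0.217, -0.128, 0, 0, 0], [0, -0.053, 0.217, -0.128, 0, 0, 0], [0, 0.0, 0.217, -0.128, 0, 0, 0], [0, 0.041, 0.217, -0.128, 0, 0, 0]]
  ]
}}

```text
t: 15.6
tool_pos: [0.6689, -0.2031, 0.141]
tool_rot: [3.139, 0.118, 0.001]
contact_force: [1.2, -0.6, 0.7]
grip_width: 0.0002
grip_force: 0.0
```

Emit:
{"api": "apply_moves", "payload": {
  "moves": [
    [[0, 0, 0, 0, 0, 0, 0], [0, 0, 0, 0, 0, 0, 0], [0, 0, 0, 0, 0, 0, 0]]
  ]
}}

```text
t: 15.9
tool_pos: [0.6674, -0.2022, 0.1401]
tool_rot: [-3.139, -0.12, 0.001]
contact_force: [0.2, 0.5, 1.0]
grip_width: -0.0001
grip_force: 0.0
```

```bash
python3 - <<'E'
from h import *
rel((*cw(-.005,-.293),.028,A),(*cw(-.003,-.2715),.028,A),(*cw(-.001,-.18),.028,A))
c=env.camera('top');print(env.get_state()['grip_width'])
for y in np.arange(-.28,-.20,.006):
    u,v=w2px(c,[*cw(0,y),.033]);print(round(y,3),c['color'][int(round(v)),int(round(u))].tolist(),end=' ')
E
```

```text
t 15.9 p [ 0.6674 -0.2022  0.1401] yaw 0.0765 F [0.2 0.5 1. ]
[0.0013, 0.0036, 0.1121] [-0.0003, 0.0009, 0.0008]
[0.0033, -0.0179, 0.1121] [-0.0003, 0.0009, 0.0008]
[0.0053, -0.1094, 0.1121] [-0.0003, 0.0009, 0.0008]
-0.00018431122670853028
-0.28 [119, 115, 109] -0.274 [110, 108, 102] -0.268 [125, 122, 114] -0.262 [111, 105, 99] -0.256 [62, 35, 22] -0.25 [68, 38, 24] -0.244 [70, 40, 26] -0.238 [73, 40, 26] -0.232 [69, 39, 26] -0.226 [71, 41, 27] -0.22 [61, 34, 16] -0.214 [68, 38, 24] -0.208 [125, 117, 110] -0.202 [207, 191, 175]
```

Emit:
{"api": "apply_moves", "payload": {
  "moves": [
    [[0, 0.001, 0.004, 0.03, 0, 0, 0], [0, 0.001, 0.004, 0.06, 0, 0, 0], [0, 0.001, 0.004, 0.085, 0, 0, 0], [0, 0.001, 0.004, 0.105, 0, 0, 0], [0, 0.001, 0.004, 0.112, 0, 0, 0], [0, 0.002, -0.003, 0.112, 0, 0, 0], [0, 0.003, -0.01, 0.112, 0, 0, 0], [0, 0.004, -0.015, 0.112, 0, 0, 0], [0, 0.004, -0.018, 0.112, 0, 0, 0], [0, 0.004, -0.021, 0.112, 0, 0, 0], [0, 0.004, -0.024, 0.112, 0, 0, 0], [0, 0.004, -0.027, 0.112, 0, 0, 0]]
  ]
}}

```text
t: 17.15
tool_pos: [0.6704, -0.1757, 0.0288]
tool_rot: [3.139, 0.119, 0.001]
contact_force: [1.4, -3.5, 1.5]
grip_width: -0.0
grip_force: 1.9
```

```bash
cat > tip.py <<'E'
from h import *
s=env.get_state();print('tool cradle',incr(s['tool_pos']).round(4),'F',np.round(s['contact_force'],1))
c=env.camera('top')
def prof(y0,y1,st=.003):
    for y in np.arange(y0,y1,st):
        u,v=w2px(c,[*cw(0,y),.04 if abs(y)<9 else 0]);p=c['color'][int(round(v)),int(round(u))];print(round(y*1000),p.tolist(),end=' ')
import sys
prof(float(sys.argv[1]),float(sys.argv[2]))
E
python3 tip.py 0 .13
```

```text
tool cradle [-0.0012 -0.2632] F [ 1.4 -3.5  1.5]
0 [87, 69, 53] 3 [93, 75, 59] 6 [98, 79, 61] 9 [91, 71, 56] 12 [91, 71, 56] 15 [97, 76, 60] 18 [98, 81, 63] 21 [86, 70, 53] 24 [91, 71, 57] 27 [96, 76, 61] 30 [99, 76, 61] 33 [90, 72, 56] 36 [93, 73, 58] 39 [98, 80, 62] 42 [100, 79, 63] 45 [93, 72, 58] 48 [97, 78, 61] 51 [99, 80, 63] 54 [102, 80, 64] 57 [94, 73, 60] 60 [95, 75, 58] 63 [97, 79, 61] 66 [97, 79, 61] 69 [96, 76, 59] 72 [97, 79, 62] 75 [102, 82, 65] 78 [102, 82, 65] 81 [104, 83, 66] 84 [101, 82, 65] 87 [106, 82, 67] 90 [106, 82, 67] 93 [106, 86, 66] 96 [102, 82, 64] 99 [102, 82, 64] 102 [104, 86, 68] 105 [105, 85, 68] 108 [101, 81, 65] 111 [101, 81, 65] 114 [107, 86, 68] 117 [107, 87, 67] 120 [105, 84, 66] 123 [105, 84, 66] 126 [105, 83, 65] 129 [105, 85, 68]
```

Emit:
{"api": "apply_moves", "payload": {
  "moves": [
    [[0, 0, -0.004, 0, 0, 0, 0], [0, 0, -0.008, 0, 0, 0, 0], [0, 0, -0.012, 0, 0, 0, 0], [0, 0, -0.016, 0, 0, 0, 0], [0, 0, -0.02, 0, 0, 0, 0], [0, 0, -0.024, 0, 0, 0, 0], [0, 0, -0.028, 0, 0, 0, 0], [0, 0, -0.032, 0, 0, 0, 0], [0, 0, -0.036, 0, 0, 0, 0], [0, 0, -0.04, 0, 0, 0, 0], [0, 0, -0.044, 0, 0, 0, 0], [0, 0, -0.048, 0, 0, 0, 0]]
  ]
}}

```text
t: 18.4
tool_pos: [0.6668, -0.1274, 0.0288]
tool_rot: [3.139, 0.12, 0.001]
contact_force: [0.9, -4.9, 4.2]
grip_width: 0.0001
grip_force: 3.4
```

Emit:
{"api": "apply_moves", "payload": {
  "moves": [
    [[0, 0, -0.004, 0, 0, 0, 0], [0, 0, -0.008, 0, 0, 0, 0], [0, 0, -0.012, 0, 0, 0, 0], [0, 0, -0.016, 0, 0, 0, 0], [0, 0, -0.019, 0, 0, 0, 0], [0, 0, -0.022, 0, 0, 0, 0], [0, 0, -0.025, 0, 0, 0, 0]]
  ]
}}

```text
t: 19.1
tool_pos: [0.6654, -0.1027, 0.0293]
tool_rot: [3.139, 0.12, 0.003]
contact_force: [1.4, -6.0, 6.7]
grip_width: 0.0002
grip_force: 4.3
```

```bash
python3 tip.py 0 .001; python3 - <<'E'
from h import *
rel((*cw(-.001,-.18),.028,A))
E
```

```text
tool cradle [-0.0007 -0.1901] F [ 1.4 -6.   6.7]
0 [213, 198, 180] t 19.15 p [ 0.6653 -0.1022  0.0293] yaw 0.0766 F [ 0.4 -2.   4.3]
[-0.0003, -0.0096, 0.0012] [0.0003, -0.0016, 0.0009]
```

The upward force suggests the tips bear on the handle's rounded end too near its top. I'll back off, go lower and push again.

Emit:
{"api": "apply_moves", "payload": {
  "moves": [
    [[0, 0, 0.006, 0, 0, 0, 0], [0, 0, 0.012, 0, 0, 0, 0], [0, 0, 0.015, 0.006, 0, 0, 0], [0, 0, 0.015, 0.014, 0, 0, 0], [0, 0, 0.015, 0.014, 0, 0, 0], [0, 0, 0.015, 0.014, 0, 0, 0]]
  ]
}}

```text
t: 19.75
tool_pos: [0.6652, -0.1176, 0.0136]
tool_rot: [3.139, 0.12, -0.002]
contact_force: [0.2, -0.5, -0.1]
grip_width: -0.0002
grip_force: 0.0
```

Emit:
{"api": "apply_moves", "payload": {
  "moves": [
    [[0, 0, -0.004, 0, 0, 0, 0], [0, 0, -0.007, 0, 0, 0, 0], [0, 0, -0.01, 0, 0, 0, 0], [0, 0, -0.012, 0, 0, 0, 0], [0, 0, -0.014, 0, 0, 0, 0], [0, 0, -0.016, 0, 0, 0, 0], [0, 0, -0.018, 0, 0, 0, 0]]
  ]
}}

```text
t: 20.45
tool_pos: [0.6645, -0.0999, 0.0146]
tool_rot: [3.139, 0.119, 0.0]
contact_force: [1.0, -3.1, 1.4]
grip_width: -0.0001
grip_force: 1.7
```

```bash
python3 tip.py 0 .001
```

```text
tool cradle [-0.0014 -0.1872] F [ 1.  -3.1  1.4]
0 [214, 199, 181]
```

Emit:
{"api": "apply_moves", "payload": {
  "moves": [
    [[0, 0, -0.002, 0, 0, 0, 0], [0, 0, -0.004, 0, 0, 0, 0], [0, 0, -0.006, 0, 0, 0, 0], [0, 0, -0.007, 0, 0, 0, 0]]
  ]
}}

```text
t: 20.9
tool_pos: [0.6639, -0.0926, 0.0145]
tool_rot: [3.139, 0.12, 0.0]
contact_force: [0.8, -3.4, 1.3]
grip_width: -0.0
grip_force: 1.9
```

Emit:
{"api": "apply_moves", "payload": {
  "moves": [
    [[0, 0, -0.001, 0, 0, 0, 0], [0, 0, -0.002, 0, 0, 0, 0]]
  ]
}}

```text
t: 21.1
tool_pos: [0.6638, -0.0907, 0.0145]
tool_rot: [3.139, 0.12, 0.0]
contact_force: [0.2, -4.1, 1.8]
grip_width: -0.0004
grip_force: 2.0
```

Emit:
{"api": "apply_moves", "payload": {
  "moves": [
    [[0, 0, -0.001, 0, 0, 0, 0], [0, 0, -0.002, 0, 0, 0, 0]]
  ]
}}

```text
t: 21.3
tool_pos: [0.6637, -0.0899, 0.0146]
tool_rot: [3.138, 0.12, 0.0]
contact_force: [2.5, -14.4, 1.0]
grip_width: 0.0002
grip_force: 7.2
```

Emit:
{"api": "apply_moves", "payload": {
  "moves": [
    [[0, 0, -0.001, 0, 0, 0, 0], [0, 0, -0.002, 0, 0, 0, 0]]
  ]
}}

```text
t: 21.5
tool_pos: [0.6636, -0.0896, 0.0146]
tool_rot: [3.136, 0.119, -0.0]
contact_force: [3.8, -23.2, -0.5]
grip_width: -0.0001
grip_force: 11.5
```

Force rose at the expected position, so the barrel has met the board. I'll back off and verify.

Emit:
{"api": "apply_moves", "payload": {
  "moves": [
    [[0, 0, 0.003, 0, 0, 0, 0], [0, 0, 0.01, 0, 0, 0, 0], [0, 0, 0.03, 0, 0, 0, 0], [0, -0.03, 0.03, 0, 0, 0, 0], [0, -0.07, 0.03, -0.03, 0, 0, 0], [0, -0.11, 0.03, -0.08, 0, 0, 0], [0, -0.15, 0.05, -0.13, 0, 0, 0], [0, -0.2, 0.07, -0.15, 0, 0, 0], [0, -0.2, 0.07, -0.15, 0, 0, 0], [0, -0.2, 0.07, -0.15, 0, 0, 0], [0, -0.2, 0.07, -0.15, 0, 0, 0]]
  ]
}}

```text
t: 22.6
tool_pos: [0.4692, -0.1715, 0.1651]
tool_rot: [-3.139, -0.119, -0.003]
contact_force: [0.3, -0.3, -0.7]
grip_width: -0.0003
grip_force: 0.0
```

```bash
python3 - <<'E'
from h import *
s=env.get_state();print(s['t'],s['tool_pos'],s['contact_force'])
c=snap('top','top9.png')
for a,b in((-.18,-.095),(.11,.20)):
    for y in np.arange(a,b,.004):
        u,v=w2px(c,[*cw(0,y),.033]);print(round(y*1000),c['color'][int(round(v)),int(round(u))].tolist(),end=' ')
    print()
g=c['color'].min(2);m=np.zeros_like(g);
# white barrel centre across cradle x at several y
for y in(-.09,-.05,0,.05,.09):
    xs=np.arange(-.05,.05,.002);w=[x for x in xs if c['color'][tuple(int(round(k)) for k in w2px(c,[*cw(x,y),.033])[::-1])].min()>180]
    print(y,np.round([min(w),max(w),np.mean(w)],4) if w else None)
E
```

```text
22.6 [ 0.46920622 -0.17154347  0.16512077] [ 0.3293867  -0.3458312  -0.66681233]
-180 [44, 37, 28] -176 [113, 91, 71] -172 [110, 87, 70] -168 [123, 100, 78] -164 [127, 101, 82] -160 [124, 100, 79] -156 [122, 97, 75] -152 [124, 101, 80] -148 [123, 99, 77] -144 [124, 100, 79] -140 [125, 100, 78] -136 [122, 96, 76] -132 [121, 96, 77] -128 [123, 101, 79] -124 [125, 100, 80] -120 [119, 97, 75] -116 [125, 100, 80] -112 [124, 100, 78] -108 [121, 97, 75] -104 [123, 99, 77] -100 [123, 100, 78] -96 [122, 98, 76] 
110 [107, 87, 68] 114 [105, 86, 67] 118 [103, 83, 64] 122 [102, 80, 63] 126 [96, 76, 60] 130 [92, 74, 59] 134 [86, 67, 53] 138 [77, 62, 50] 142 [106, 85, 65] 146 [113, 90, 70] 150 [112, 91, 71] 154 [115, 94, 74] 158 [87, 69, 55] 162 [108, 87, 67] 166 [85, 50, 32] 170 [113, 63, 38] 174 [128, 74, 45] 178 [118, 65, 42] 182 [116, 66, 40] 186 [116, 80, 60] 190 [180, 176, 169] 194 [184, 178, 170] 198 [188, 181, 174] 
-0.09 None
-0.05 None
0 None
0.05 None
0.09 None
```

```bash
python3 - <<'E'
from h import *
c=env.camera('side')
for y in(-.15,-.10,-.08,-.04,0,.04,.08,.11):
    zs=np.arange(-.03,.1,.001);col=[c['color'][tuple(int(round(k)) for k in w2px(c,[*cw(0,y),z])[::-1])] for z in zs]
    w=[z for z,k in zip(zs,col) if k.min()>140 and k.max()-k.min()<45]
    print(y,np.round([min(w),max(w),np.median(w)],3) if w else [k.tolist() for k in col[40:90:10]])
E
```

```text
-0.15 [-0.03  0.03  0.  ]
-0.1 [-0.03   0.064  0.017]
-0.08 [-0.03   0.081  0.026]
-0.04 [-0.03   0.099  0.035]
0 [-0.03   0.099  0.035]
0.04 [-0.005  0.099  0.047]
0.08 [0.025 0.099 0.062]
0.11 [0.05  0.099 0.075]
```

Emit:
{"api": "apply_moves", "payload": {
  "moves": [
    [[0, 0, 0.05, 0, 0, 0, 0], [0, 0, 0.1, 0, 0, 0, 0], [0, 0, 0.15, 0, 0, 0, 0], [0, 0, 0.2, 0, 0, 0, 0], [0, 0, 0.25, 0, 0, 0, 0], [0, 0, 0.25, 0, 0, 0, 0], [0, 0, 0.25, 0, 0, 0, 0], [0, 0, 0.25, 0, 0, 0, 0]]
  ]
}}

```text
t: 23.5
tool_pos: [0.4884, -0.4202, 0.1629]
tool_rot: [-3.138, -0.12, 0.003]
contact_force: [-0.1, -0.6, -0.2]
grip_width: -0.0001
grip_force: 0.0
```

```bash
python3 - <<'E'
from h import *
c=snap('top','top10.png');print(env.get_state()['contact_force'])
for y in(-.09,-.05,0,.05,.09,.12):
    xs=np.arange(-.05,.05,.002);w=[x for x in xs if c['color'][tuple(int(round(k)) for k in w2px(c,[*cw(x,y),.033])[::-1])].min()>180]
    print(y,np.round([min(w),max(w),np.mean(w)],4) if w else None)
E
```

```text
[-0.14225762  0.26705852 -0.59181219]
-0.09 [-0.018   0.048   0.0107]
-0.05 [-0.016  0.048  0.015]
0 [-0.046   0.048   0.0114]
0.05 [-0.05    0.048   0.0112]
0.09 [-0.05    0.048   0.0072]
0.12 [-0.05   0.048  0.01 ]
```

```bash
python3 - <<'E'
from h import *
im=cv2.imread('pics/top10.png')[...,::-1];c=env.camera('top')
for y in(-.10,-.09,-.05,0,.05,.09,.12):
    xs=np.arange(-.04,.036,.001);w=[x for x in xs if im[tuple(int(round(k)) for k in w2px(c,[*cw(x,y),.033])[::-1])].min()>235]
    print(y,np.round([min(w),max(w),np.mean(w)],4) if w else None)
E
```

```text
-0.1 [-0.01   0.024  0.007]
-0.09 [-0.01   0.02   0.005]
-0.05 [-0.011   0.024   0.0065]
0 [-0.011  0.023  0.006]
0.05 [-0.007  0.023  0.008]
0.09 [-0.008   0.023   0.0075]
0.12 [-0.01    0.025   0.0075]
```

```bash
python3 -c "
from station import env
print(env.hand_in())"
```

```text
the job is handed in; nothing more can be done
None
```

The rolling pin is seated in both V-notches and pushed home, with its handle through the hole and the barrel against the end board. It was rolled in and never gripped. The arm is clear, and I handed the job in at about 23.5 s; no verdict came back.

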